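Tip the watch cases into the cleaning basket

TASK

The two watch cases (the rings with a bow) in one bay of the dark divided tray are due for cleaning: lift the tray by its grip, bring it low over the round metal basket and tip it so that both cases slide into the basket while the two case backs (plain discs) stay in the other bay. Set the tray back down upright on the middle of the pale green mat it came from, then put the lid squarely on the basket. Do not let the cases drop in from high up, and leave the other things on the bench where they are.

Things in the scene. Friction and masses are not known exactly. Their poses are not given: they have to be found in the camera images.
- tray_grip (a point): Centre of the grip bar of the dark grey plastic twin-bay tray: an upright flat bar 12 mm thick (x), 90 mm long (y), 28 mm high, open below, 72 mm above the tray's underside. Under it, along y, an 8 mm thick divider 40 mm high parts the tray into two like bays. Tray 216 mm long (x), 138 mm wide (y), walls 34 mm high, about 0.4 kg with its parts; starts on the mat at any yaw.
- lip_cases (a point): Middle of the edge of the pouring lip of the bay that holds the two cases (tray +x end): 108 mm out from the grip and 57 mm below it, 15 mm above the tray's underside; axes as tray_grip. The bay floor is flat for 78 mm from the tray's middle, 3 mm above the underside, then slopes up 22 degrees to this edge (no end wall). Parts slide on the floor at about 16 degrees of tip, out over the lip at 35 to 42.
- lip_backs (a point): The same at the other end (tray -x): edge of the like lip of the bay that holds the two case backs. With the tray tipped towards lip_cases, the backs lean on the divider.
- mat: Pale green bench mat, 240 x 240 x 3 mm, fixed; origin at the centre of its underside, on the bench; left or right of the basket.
- case1: Polished steel watch case in the +x bay: an open ring 52 mm in diameter, 11 mm high, with a wire bow at its own +x side (68 mm long in all), 45 g; origin at the centre of the ring's underside, z up through the ring.
- case2: Second watch case, the same as case1, beside it in the +x bay.
- back1: Steel case back in the -x bay: plain domed disc 50 mm in diameter, 8 mm high, 35 g; origin at the centre of its underside.
- back2: Second case back, the same as back1, beside it in the -x bay.
- basket_rim (a point): Centre of the mouth of the round perforated metal basket: 180 mm outer and about 172 mm inner diameter, 60 mm high, this point level with the rim; its floor is 57 mm below. It stands loose on the bench, 0.6 kg, z up.
- lid_knob (a point): Centre of the knob (black upright cylinder, 26 mm diameter, 24 mm high, on a stem) in the middle of the basket's loose lid: a metal disc of 190 mm, its top 26 and its underside 29 mm below this point. Under it a step of 154 mm diameter, 5 mm deep, enters the basket's mouth; seated, this point is 29 mm above the rim. 0.16 kg; starts on the bench, knob up, across from the mat.
- cushion: Bystander: black rubber casing cushion, a disc 76 mm in diameter, 19 mm high, on the bench; origin at the centre of its underside.
- loupe: Bystander: black eyeglass loupe, 44 mm in diameter, 40 mm high; origin at the centre of its underside.
- driver: Bystander: steel precision screwdriver, 118 mm long, 11 mm thick, lying along its x axis; origin under its middle.

How it is judged:
On the way, in this order (a step that is already met when the one before it is completed fails the run):
1. the tray is tipped over the basket, the case backs in their bay (angle between tray_grip's own z axis and vertical above 0.35 rad and horizontal distance between tray_grip and basket_rim below 0.2 m and x of back1 in the frame of tray_grip between -0.108 and 0.003 m and y of back1 in the frame of tray_grip between -0.063 and 0.063 m and z of back1 in the frame of tray_grip between -0.075 and -0.028 m and x of back2 in the frame of tray_grip between -0.108 and 0.003 m and y of back2 in the frame of tray_grip between -0.063 and 0.063 m and z of back2 in the frame of tray_grip between -0.075 and -0.028 m).
2. both watch cases are in the basket (horizontal distance between each of case1, case2 and basket_rim below 0.088 m and z of case1 in the frame of basket_rim between -0.065 and -0.008 m and z of case2 in the frame of basket_rim between -0.065 and -0.008 m), for 0.2 s.
3. the tray stands upright on the mat again, released, with the case backs in their bay (horizontal distance between tray_grip and mat below 0.06 m and z of tray_grip in the frame of mat between 0.071 and 0.079 m and angle between tray_grip's own z axis and vertical below 0.05 rad and x of back1 in the frame of tray_grip between -0.108 and 0.003 m and y of back1 in the frame of tray_grip between -0.063 and 0.063 m and z of back1 in the frame of tray_grip between -0.075 and -0.028 m and x of back2 in the frame of tray_grip between -0.108 and 0.003 m and y of back2 in the frame of tray_grip between -0.063 and 0.063 m and z of back2 in the frame of tray_grip between -0.075 and -0.028 m and contact force between the fingers and anything else below 0.5 N), for 0.3 s.
At the end, for the whole second after the job is handed in: Cases at rest inside the basket, below its rim; backs at rest in the tray's other bay; tray upright (3 degrees) on the mat, its grip within 60 mm of the mat's centre; lid seated on the upright basket, centred within 11 mm, its height within 4 mm, level within 3.4 degrees (all of step 2 and x of back1 in the frame of tray_grip between -0.108 and 0.003 m and y of back1 in the frame of tray_grip between -0.063 and 0.063 m and z of back1 in the frame of tray_grip between -0.075 and -0.028 m and x of back2 in the frame of tray_grip between -0.108 and 0.003 m and y of back2 in the frame of tray_grip between -0.063 and 0.063 m and z of back2 in the frame of tray_grip between -0.075 and -0.028 m and horizontal distance between tray_grip and mat below 0.06 m and z of tray_grip in the frame of mat between 0.071 and 0.079 m and angle between each of tray_grip, basket_rim's own z axis and vertical below 0.05 rad and horizontal distance between lid_knob and basket_rim below 0.011 m and z of lid_knob in the frame of basket_rim between 0.025 and 0.033 m and angle between lid_knob's own z axis and vertical below 0.06 rad and linear speed of each of case1, case2, back1, back2 below 0.02 m/s); the robot touches nothing.
It fails at once if a case back leaves its bay of the tray (not ((x of back1 in the frame of tray_grip between -0.108 and 0.003 m and y of back1 in the frame of tray_grip between -0.063 and 0.063 m and z of back1 in the frame of tray_grip between -0.075 and -0.028 m) and (x of back2 in the frame of tray_grip between -0.108 and 0.003 m and y of back2 in the frame of tray_grip between -0.063 and 0.063 m and z of back2 in the frame of tray_grip between -0.075 and -0.028 m))).
It fails at once if a watch case is thrown or dropped in from high up (it moves faster than 2 m/s, a free fall of some 200 mm) (linear speed of any of case1, case2 above 2 m/s).
It fails at once if the cushion, the loupe or the screwdriver is moved more than 30 mm (distance of any of cushion, loupe, driver from where it was at the start of the episode above 0.03 m).
It also fails if it takes over 64 s, if anything falls off the work surface, if the arm or the gripper's body presses on something with over 40 N, if the wrist force passes 120 N, or if a joint passes its speed limit or range.

ROBOT

A 6-joint arm with a two-finger parallel gripper is mounted at the origin on the work surface. World frame = base frame: x ahead of the robot, y to its left, z up, the work surface at z = 0. Lengths are in m, angles in rad, forces in N, time in s.
With the tool pointing down it reaches from about 0.325 to 0.775 m from the base axis. Payload 5.5 kg.
Tool frame: the origin (TCP) lies midway between the tips of the shut fingers; the grasp point (between the pads) lies 19 mm behind it; z points along the fingers, y is the direction in which the jaws open and shut (so a half turn about z gives the same grasp; the last joint's range is limited). The gripper opens to 88 mm and grips with 3 to 60 N. Pads are 20 mm wide; open, the fingers measure 115 mm over their backs; the gripper's body (75 mm by 178 mm) begins 61 mm behind the grasp point.
Start: joints at [-1.399, 0.091, 1.231, -0, 1.82, -0.057], TCP at [0.136, -0.584, 0.189] pointing down, gripper open.
Joint ranges: [-2.87, 2.87], [-0.86, 2.18], [0.17, 2.46], [-1.51, 4.65], [0.06, 2.69], [-2.65, 2.65]. Speed limits (rad/s): [2.57, 2.57, 3.01, 3.14, 3.14, 3.14].

INTERFACE

Orientations are given as a rotation vector (axis times angle).
In Python, from station import * gives the robot as it stands. The module is installed in compiled form; this text tells all that it offers.
- The arm moves only by the shell command python3 -m jog 'ROWS' [FORCE]. ROWS is text: rows parted by semicolons, each of 7 numbers parted by spaces: the shift along the tool's x, y, z in m, then the turn, a rotation vector about the tool's x, y, z in degrees, then the closure, from 0 (fully open) to 1 (shut). A call has 1 to 8 rows; each row is the pose to reach, as a shift and turn from the pose commanded when the call began, along the tool's axes at that moment; what a row does not reach only later rows make up. A row lasts 1/8 s, in which the tool goes at most 62.5 mm and 10.7 degrees, less where a joint would pass 70% of its speed; a pose out of reach is approached as far as the arm can. A call with a gripper value outside its range is refused whole. The fingers move at their own pace and stop on an object; FORCE is the grip in N (left out, the last holds). Time passes only in rows, so rows that repeat a pose let the fingers close. It gives the time, the measured TCP pose, the force and the opening at its end, in the units of the state.
- get_obs(): the state, without advancing time (a new reading comes with each control period).
- camera(name): name is "scene" or "top" or "wrist"; returns (picture, depth): 480x640x3 uint8, red, green, blue; 480x640 float32, m along the optical axis (not along the pixel's ray), 0 where there is no reading.
- calibration(name): a dict with "K" (3x3 intrinsics, pixels), "R" (3x3) and "t" (3): a world point X has camera coordinates R X + t. Camera axes: x right, y down, z forward; pixel columns grow to the right and rows downward; lengths in m; the calibration is good to about 2 mm. A picture is of the moment at which its call begins: read the wrist's pose just before it. calibration takes no time and is no camera call; for the wrist camera it gives the pose at the moment of the call.
- finish_job(): hands the job in, once; it reports no verdict.
The state is a dict: "clock": time; "q": joint angles; "dq": joint speeds; "joint_torque": joint torques, N m; "ee_pos": TCP position; "eef_rot": TCP orientation; "contact_force": force on the tool from outside, world axes, zero at the start; "torque": the same for the moment, N m; "gripper_width": finger opening in m.
Only numpy, scipy, OpenCV 4.12 (cv2) and the standard library are available. Lean on these libraries where they do the work, as an engineer would, in place of code of your own. Each camera call takes 0.05 s, during which the arm holds its last target.

## Working session

There is one attempt and no reset: what is moved stays moved. The work goes in short steps, Python scripts to look and compute and a shell command to move; the robot and the scene stay as the last step left them, time stands still between calls to the robot, and variables do not carry over. Pictures are saved under pics/ and viewed, and the job is handed in when it is done.

```bash
mkdir -p pics
cat > h.py <<'E'
from station import *
import numpy as np, cv2
from scipy.spatial.transform import Rotation as Rn
def snap(name,fn):
    c=calibration(name); p,d=camera(name)
    cv2.imwrite('pics/'+fn,p[:,:,::-1]); np.savez('pics/'+fn+'.npz',p=p,d=d,K=c['K'],R=c['R'],t=c['t'])
    return p,d,c
def load(fn):
    z=np.load('pics/'+fn+'.npz'); return z['p'],z['d'],z
def onplane(c,uv,z):
    uv=np.atleast_2d(uv).astype(float); K,R,t=map(np.asarray,(c['K'],c['R'],c['t']))
    r=(np.linalg.inv(K)@np.c_[uv,np.ones(len(uv))].T); r=R.T@r; o=-R.T@t
    return (o[:,None]+r*((z-o[2])/r[2])).T
def cloud(d,c):
    K,R,t=map(np.asarray,(c['K'],c['R'],c['t']))
    v,u=np.mgrid[:480,:640]; r=np.linalg.inv(K)@np.stack([u.ravel(),v.ravel(),np.ones(u.size)])
    X=R.T@(r*d.ravel()-t[:,None]); return X.T.reshape(480,640,3)
E
python3 - <<'E'
from h import *
for n in('scene','top'): snap(n,n+'0.png'); print(calibration(n))
o=get_obs(); print(o)
E
```

```text
{'K': array([[502.15823426,   0.        , 313.43045036],
       [  0.        , 502.15823426, 242.66823186],
       [  0.        ,   0.        ,   1.        ]]), 'R': array([[ 0.84273491,  0.53828069,  0.00719508],
       [ 0.3022708 , -0.4620924 , -0.83372836],
       [-0.44545508,  0.70478686, -0.55212793]]), 't': array([-0.46319095, -0.09594433,  1.35060621])}
{'K': array([[609.7110957 ,   0.        , 311.79330136],
       [  0.        , 609.7110957 , 241.95678257],
       [  0.        ,   0.        ,   1.        ]]), 'R': array([[-0.0571375 , -0.99835728,  0.00424731],
       [-0.97567105,  0.05493617, -0.21224518],
       [ 0.21166319, -0.01627113, -0.97720722]]), 't': array([4.37858195e-04, 5.74780986e-01, 1.47482281e+00])}
{'clock': 0.1, 'q': array([-1.39872479e+00,  9.17680516e-02,  1.23173509e+00,  2.54643214e-05,
        1.81976254e+00, -5.67153022e-02]), 'dq': array([-0.00103599, -0.00105305, -0.00331549,  0.00066706, -0.0003042 ,
        0.00014854]), 'joint_torque': array([ 2.28048295e-03, -4.47857988e+01, -4.07571280e+01,  7.00758747e-02,
        2.84586026e-02, -1.06230370e-04]), 'ee_pos': array([ 0.1360244 , -0.58406744,  0.18784642]), 'eef_rot': array([-3.11939798e+00, -3.58413185e-01,  1.12723441e-04]), 'contact_force': array([-0.23438456, -0.1679891 ,  0.77341278]), 'torque': array([-0.02713233,  0.00706818, -0.01975722]), 'gripper_width': 0.0877332845169065}
```

View pics/top0.png

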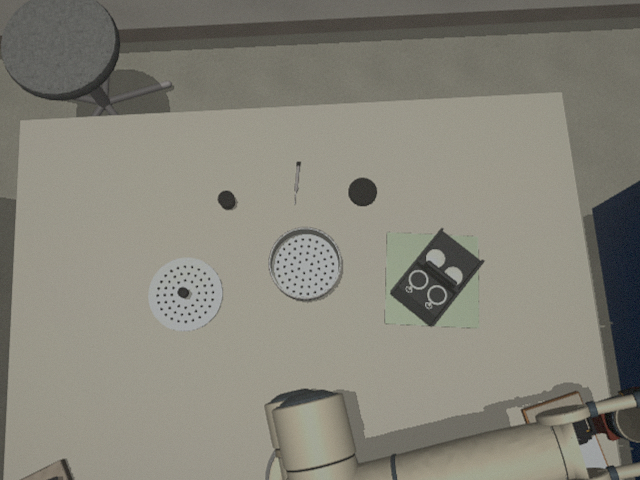

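View pics/scene0.png

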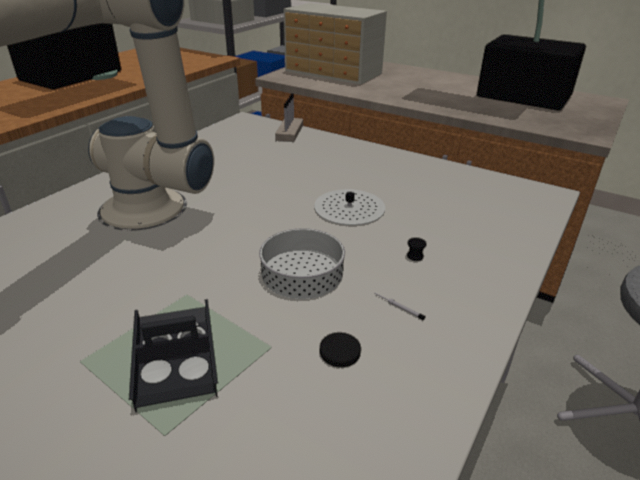

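Run:
```python
from h import *
p,d,c=load('top0.png'); X=cloud(d,c)
hsv=cv2.cvtColor(p,cv2.COLOR_RGB2HSV)
v,u=np.mgrid[:480,:640]
def circ(m,z):
    cs,_=cv2.findContours(m.astype(np.uint8),0,2); k=max(cs,key=cv2.contourArea)
    W=onplane(c,k.reshape(-1,2),z); (a,b),r=cv2.minEnclosingCircle(W[:,:2].astype(np.float32)); 
    A=np.c_[2*W[:,:2],np.ones(len(W))]; s=np.linalg.lstsq(A,(W[:,:2]**2).sum(1),rcond=None)[0]
    return (a,b,r),s[:2],np.sqrt(s[2]+s[:2]@s[:2])
# mat
g=(hsv[...,0]>35)&(hsv[...,0]<90)&(hsv[...,1]>25)&(u>370)&(u<500)&(v>215)&(v<345)
g=g.astype(np.uint8); cs,_=cv2.findContours(g,0,2); k=max(cs,key=cv2.contourArea)
W=onplane(c,k.reshape(-1,2),0.003); print('mat',cv2.minAreaRect(W[:,:2].astype(np.float32)))
# tray
roi=(u>380)&(u<490)&(v>220)&(v<335)
Z=X[...,2]
for lo,hi in((0.08,0.1),(0.07,0.1)):
    m=roi&(Z>lo)&(Z<hi)&(d>0); print('grip',m.sum(),X[m].mean(0),cv2.minAreaRect(X[m][:,:2].astype(np.float32)))
m=(roi&(hsv[...,2]<90)).astype(np.uint8); cs,_=cv2.findContours(m,0,2);k=max(cs,key=cv2.contourArea)
for z in(0.02,0.037): print('tray',z,cv2.minAreaRect(onplane(c,k.reshape(-1,2),z)[:,:2].astype(np.float32)))
# basket by depth
m=(u>255)&(u<355)&(v>215)&(v<312)&(Z>0.045)&(Z<0.075)
print('basket top',m.sum(),circ(m,0.06), np.percentile(X[m][:,2],[5,50,95]))
m=(u>140)&(u<230)&(v>250)&(v<340)&(Z>0.004)&(Z<0.03); print('lid',circ(m,0.008),np.percentile(X[m][:,2],[5,50,95]))
m=(u>140)&(u<230)&(v>250)&(v<340)&(Z>0.02); print('knob',m.sum(),X[m].mean(0),np.percentile(X[m][:,2],[5,50,95]))
for n,(a,b) in dict(cushion=(362,191),loupe=(227,200),driver=(297,183)).items(): print(n,onplane(c,(a,b),0.01))
cv2.imwrite('pics/crop.png',cv2.resize(p[215:345,140:500,::-1],None,fx=2.2,fy=2.2,interpolation=2))
```

```text
mat ((0.47777557373046875, -0.2774491310119629), (0.1239284873008728, 0.2418781816959381), 82.25580596923828)
grip 193 [ 0.47412447 -0.34352101  0.08798877] ((0.4748842716217041, -0.3432575464248657), (0.08909913152456284, 0.013541786931455135), 47.01355743408203)
grip 234 [ 0.4740447  -0.34246985  0.08579368] ((0.4748842716217041, -0.3432575464248657), (0.08909913152456284, 0.013541786931455135), 47.01355743408203)
tray 0.02 ((0.47324907779693604, -0.34588998556137085), (0.137687087059021, 0.22136788070201874), 47.02107620239258)
tray 0.037 ((0.47077494859695435, -0.34215831756591797), (0.13617029786109924, 0.21892927587032318), 47.02107620239258)
basket top 595 ((0.5246631503105164, -0.010780698619782925, 0.09231466799974442), array([ 0.52463978, -0.01077571]), np.float64(0.09115024707909962)) [0.04923265 0.05919151 0.06536371]
lid ((0.4709594249725342, 0.2962554693222046, 0.10243683308362961), array([0.46985653, 0.29909862]), np.float64(0.09423505813036531)) [0.00439971 0.00785743 0.01342385]
knob 143 [0.4010862  0.20369416 0.51078495] [0.02976573 0.04738273 1.56320012]
cushion [[ 0.71585454 -0.17405757  0.01      ]]
loupe [[0.71105548 0.18441534 0.01      ]]
driver [[ 0.74766332 -0.00285695  0.01      ]]
```

View pics/crop.png

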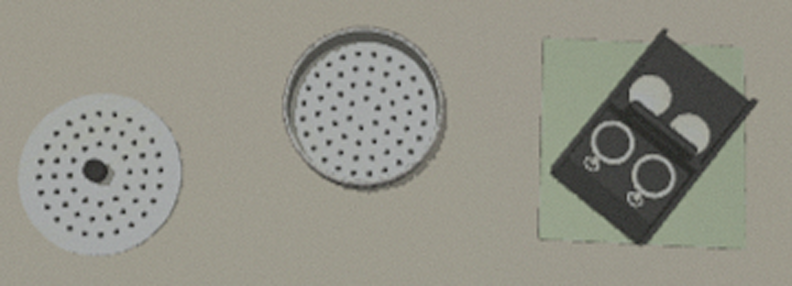

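```bash
cat >> h.py <<'E'
def Rtool(yawy,tilt=0):
    """tool y horizontal dir at yaw (deg) when pointing down, then tilted about tool x by tilt deg"""
    a=np.radians(yawy); y=np.array([np.cos(a),np.sin(a),0]); z=np.array([0,0,-1.]); x=np.cross(y,z)
    return np.c_[x,y,z]@Rn.from_euler('x',tilt,degrees=True).as_matrix()
def delta(pos,R1):
    o=get_obs(); R0=Rn.from_rotvec(o['eef_rot']).as_matrix()
    s=R0.T@(np.array(pos)-o['ee_pos']); w=Rn.from_matrix(R0.T@R1).as_rotvec(degrees=True)
    print('at',o['ee_pos'].round(4),'rot x',R0[:,0].round(3),'z',R0[:,2].round(3),'w',round(o['gripper_width'],4),'F',o['contact_force'].round(1),'t',o['clock'],'q',o['q'].round(2))
    print('shift',s.round(4),'turn',w.round(2))
E
python3 - <<'E'
from h import *
delta((.474,-.343,.16),Rtool(-43))
p,d,c=load('top0.png')
for k in [(386,232),(479,235),(385,325),(478,327)]: print(onplane(c,k,.003))
print(np.mean([onplane(c,k,.003) for k in [(386,232),(479,235),(385,325),(478,327)]],0))
X=cloud(d,c);print(X[288:299,178:190,2].round(3))
m=p[285:300,175:192].mean(2)<80; v,u=np.where(m); print(u.mean()+175,v.mean()+285,onplane(c,(u.mean()+175,v.mean()+285),.037))
E
```

```text
at [ 0.136  -0.5841  0.1878] rot x [0.974 0.227 0.   ] z [-0.     0.002 -1.   ] w 0.0877 F [-0.2 -0.2  0.8] t 0.1 q [-1.4   0.09  1.23  0.    1.82 -0.06]
shift [ 0.3838 -0.1581  0.0282] turn [-9.000e-02 -3.000e-02 -3.389e+01]
[[ 0.6023734  -0.22945753  0.003     ]]
[[ 0.58057049 -0.47295941  0.003     ]]
[[ 0.36023366 -0.20675759  0.003     ]]
[[ 0.34174194 -0.44272109  0.003     ]]
[[ 0.47122987 -0.3379739   0.003     ]]
[[ 1.400e-02  4.600e-02  4.800e-02  1.563e+00  4.600e-02  4.300e-02
   4.500e-02  5.100e-02  3.100e-02  6.000e-03  8.000e-03  6.000e-03]
 [ 4.300e-02  4.800e-02  4.800e-02  5.300e-02  5.000e-02  4.700e-02
   5.000e-02  3.900e-02  5.100e-02  4.100e-02  2.000e-03  6.000e-03]
 [ 4.200e-02  4.300e-02  4.400e-02  4.200e-02  4.600e-02  4.400e-02
   4.800e-02  5.000e-02  4.800e-02  4.000e-02  2.200e-02  6.000e-03]
 [ 4.300e-02  5.000e-02  4.800e-02  4.700e-02  5.100e-02  4.600e-02
   4.800e-02  4.800e-02  4.400e-02  4.500e-02  2.600e-02  8.000e-03]
 [ 4.600e-02  4.500e-02  4.800e-02  4.400e-02  4.300e-02  4.000e-02
   4.700e-02  4.700e-02  5.300e-02  3.900e-02  3.200e-02  
[... 208 characters left out ...]
200e-02
   4.600e-02  4.700e-02  4.400e-02  3.400e-02  6.000e-03  1.100e-02]
 [ 1.100e-02  4.100e-02  5.000e-02  4.400e-02  5.100e-02  3.900e-02
   4.900e-02  4.500e-02  3.700e-02  2.700e-02  9.000e-03  1.000e-02]
 [ 4.000e-03  5.000e-03  4.300e-02  3.600e-02  4.700e-02  4.200e-02
   4.300e-02  3.100e-02  3.000e-02  1.100e-02  5.000e-03  3.000e-03]
 [ 8.000e-03 -1.000e-03  3.000e-03  5.000e-03  2.600e-02  3.000e-02
   2.900e-02  8.000e-03  1.300e-02  9.000e-03  8.000e-03  4.000e-03]
 [ 6.000e-03  1.000e-02  6.000e-03  7.000e-03  5.000e-03  1.000e-02
   5.000e-03  1.100e-02  1.100e-02  6.000e-03  6.000e-03  6.000e-03]]
183.04761904761904 292.23809523809524 [[0.46827555 0.29802047 0.037     ]]
```

```bash
python3 -m jog '0.05 -0.02 0 0 0 -4 0; 0.1 -0.04 0.005 0 0 -9 0; 0.15 -0.06 0.01 0 0 -13 0; 0.2 -0.083 0.015 0 0 -18 0; 0.25 -0.103 0.02 0 0 -22 0; 0.3 -0.124 0.025 0 0 -27 0; 0.35 -0.145 0.028 0 0 -31 0; 0.384 -0.158 0.028 0 0 -33.9 0' 40; python3 -m jog '0 0 0 0 0 0 0; 0 0 0 0 0 0 0'
python3 - <<'E'
from h import *
snap('wrist','w1.png')
delta((.474,-.343,.056),Rtool(-43))
E
```

```text
clock: 1.1
ee_pos: [0.4757, -0.3414, 0.1598]
eef_rot: [-2.877, -1.257, 0.001]
contact_force: [-0.2, -0.3, 1.1]
gripper_width: 0.0881
clock: 1.35
ee_pos: [0.4736, -0.3437, 0.1604]
eef_rot: [-2.881, -1.252, 0.001]
contact_force: [-0.0, -0.0, 0.1]
gripper_width: 0.0875
at [ 0.4734 -0.3441  0.1606] rot x [ 0.683  0.73  -0.001] z [-0.001 -0.    -1.   ] w 0.0878 F [-0.3 -0.2 -0.6] t 1.4 q [-0.69  0.05  1.33 -0.    1.77  0.07]
shift [ 0.0012 -0.0003  0.1046] turn [-0.02  0.03 -0.08]
```

View pics/w1.png

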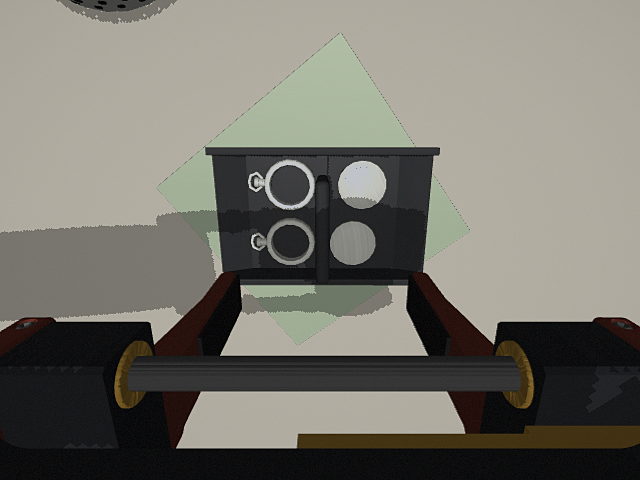

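Run:
```python
from h import *
p,d,c=load('w1.png'); X=cloud(d,c)
m=(X[...,2]>.08)&(X[...,2]<.1); m[:165]=0;m[290:]=0;m[:,:300]=0;m[:,345:]=0
print(m.sum(),X[m].mean(0),cv2.minAreaRect(X[m][:,:2].astype(np.float32)))
k=np.where(m); print(k[0].min(),k[0].max(),k[1].min(),k[1].max(), np.percentile(X[m][:,2],[10,90]))
```

```text
1465 [ 0.47427573 -0.34127186  0.08717001] ((0.4726828932762146, -0.3432110846042633), (0.08897591382265091, 0.011653403751552105), 46.55860137939453)
180 283 315 329 [0.08533742 0.08859089]
```

```bash
python3 -m jog '0 0 0.03 0 0 0 0; 0.001 0 0.06 0 0 0 0; 0.001 0 0.085 0 0 0 0; 0.001 0 0.1 0 0 0 0; 0.001 0 0.104 0 0 0 0; 0.001 0 0.104 0 0 0 0.5; 0.001 0 0.104 0 0 0 1; 0.001 0 0.104 0 0 0 1' 45; python3 -m jog '0 0 0 0 0 0 1; 0 0 0 0 0 0 1; 0 0 0 0 0 0 1; 0 0 0 0 0 0 1'
python3 - <<'E'
from h import *
snap('wrist','w2.png'); delta((.474,-.343,.056),Rtool(-43))
E
```

```text
clock: 2.4
ee_pos: [0.4754, -0.343, 0.0578]
eef_rot: [2.88, 1.253, 0.001]
contact_force: [-0.6, 0.5, 0.4]
gripper_width: 0.0611
clock: 2.9
ee_pos: [0.4749, -0.3426, 0.0568]
eef_rot: [-2.881, -1.253, 0.0]
contact_force: [0.3, -0.1, -0.4]
gripper_width: 0.0213
at [ 0.4749 -0.3426  0.0568] rot x [0.682 0.731 0.   ] z [-0.  0. -1.] w 0.0172 F [ 0.4 -0.2 -0.3] t 2.95 q [-0.68  0.07  1.49  0.    1.58  0.07]
shift [-0.0009 -0.0004  0.0008] turn [-0.   -0.    0.01]
```

View pics/w2.png

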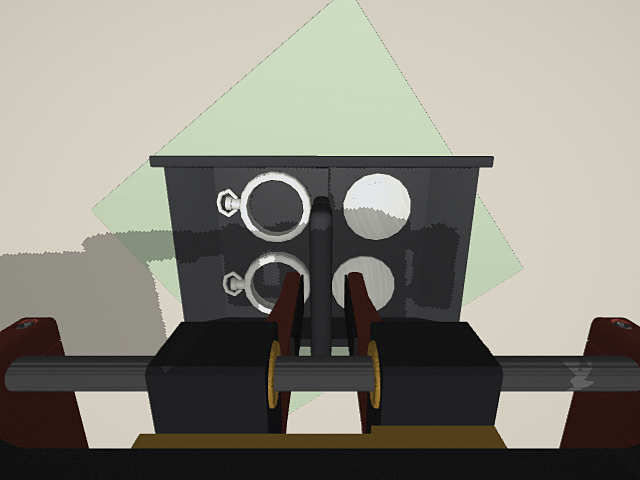

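```bash
python3 -m jog '0 0 0 0 0 0 1; 0 0 0 0 0 0 1; 0 0 0 0 0 0 1; 0 0 0 0 0 0 1'; python3 -m jog '0 0 -0.005 0 0 0 1; 0 0 -0.015 0 0 0 1; 0 0 -0.03 0 0 0 1; 0 0 -0.055 0 0 0 1; 0 0 -0.08 0 0 0 1; 0 0 -0.1 0 0 0 1; 0 0 -0.11 0 0 0 1; 0 0 -0.11 0 0 0 1'
python3 - <<'E'
from h import *
snap('wrist','w3.png'); delta((.62,-.011,.19),Rtool(0))
E
```

```text
clock: 3.45
ee_pos: [0.4749, -0.3426, 0.0568]
eef_rot: [-2.881, -1.253, 0.0]
contact_force: [-0.5, -0.3, -0.5]
gripper_width: 0.0005
clock: 4.45
ee_pos: [0.4752, -0.3429, 0.1676]
eef_rot: [2.88, 1.253, 0.001]
contact_force: [0.6, 0.1, 0.6]
gripper_width: 0.0002
at [ 0.4749 -0.3427  0.1665] rot x [ 0.682  0.731 -0.   ] z [-0.  0. -1.] w 0.0005 F [ 0.7 -1.1 -1.3] t 4.5 q [-0.68  0.05  1.31 -0.    1.78  0.07]
shift [ 0.3415 -0.12   -0.0235] turn [-2.000e-02 -1.000e-02 -4.299e+01]
```

View pics/w3.png

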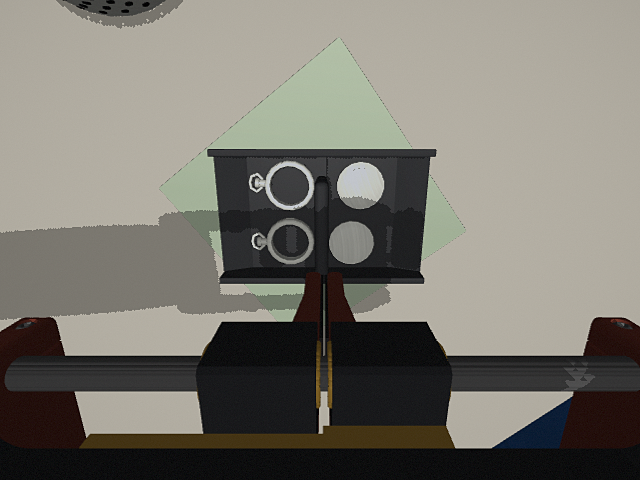

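Run:
```python
from h import *
for f,P in(('w2.png',[(.4749,-.3426,.0568),(.4749,-.3426,.0758),(.474,-.343,.089)]),('w3.png',[(.4749,-.3427,.1665),(.474,-.343,.089)]),('w1.png',[(.474,-.343,.089)])):
  p,d,c=load(f)
  print(f,-c['R'].T@c['t'], 'axis',c['R'][2])
  for q in P:
    x=c['K']@(c['R']@np.array(q)+c['t']); print(q,(x[:2]/x[2]).round(1))
p,d,c=load('w2.png');X=cloud(d,c)
for uv in [(325,215),(325,250),(325,300),(322,330),(290,290),(360,290),(322,350)]: print(uv,X[uv[1],uv[0]].round(3))
snap('scene','s3.png')
```

```text
w2.png [ 0.52856518 -0.28551264  0.25171429] axis [-0.19515909 -0.210088   -0.95800624]
(0.4749, -0.3426, 0.0568) [322.9 267.3]
(0.4749, -0.3426, 0.0758) [322.9 279.9]
(0.474, -0.343, 0.089) [322.1 291.7]
w3.png [ 0.52863734 -0.28559042  0.36253322] axis [-0.19417016 -0.2108895  -0.95803109]
(0.4749, -0.3427, 0.1665) [322.5 266.8]
(0.474, -0.343, 0.089) [322.1 233.5]
w1.png [ 0.52753111 -0.2866201   0.35531292] axis [-0.19621484 -0.20993475 -0.95782417]
(0.474, -0.343, 0.089) [322.9 233.9]
(325, 215) [ 0.503 -0.314  0.086]
(325, 250) [ 0.491 -0.327  0.088]
(325, 300) [ 0.471 -0.348  0.087]
(322, 330) [ 0.458 -0.36   0.088]
(290, 290) [ 0.471 -0.325  0.111]
(360, 290) [ 0.495 -0.346  0.112]
(322, 350) [ 0.449 -0.37   0.088]
```

View pics/s3.png

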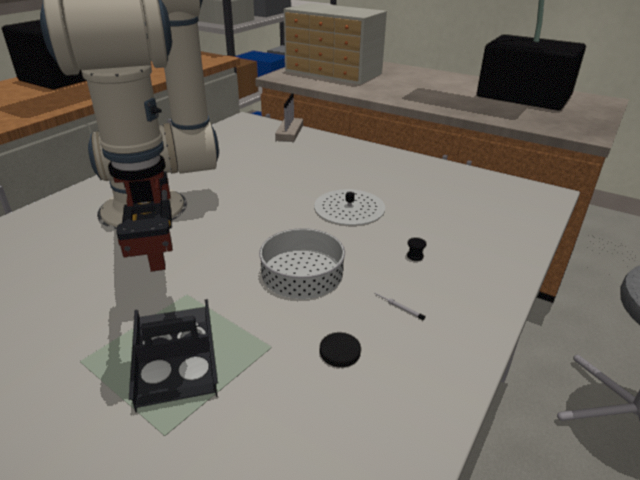

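Run:
```python
from h import *
p,d,c=load('s3.png')
for q in [(.4749,-.3427,.1665),(.474,-.343,.089)]:
    x=c['K']@(c['R']@np.array(q)+c['t']); print(q,(x[:2]/x[2]).round(1))
X=cloud(d,c); 
for uv in[(157,265),(157,258),(150,250),(165,245)]: print('scene',uv,X[uv[1],uv[0]].round(3))
for f in('w2.png','w3.png'):
  p,d,c=load(f);X=cloud(d,c)
  print(f); 
  for r in range(270,300,4): print(r,[tuple(X[r,k].round(3)) for k in (285,292,315,335,355)])
```

```text
(0.4749, -0.3427, 0.1665) [159.9 284.5]
(0.474, -0.343, 0.089) [166.8 320.6]
scene (157, 265) [ 0.485 -0.348  0.212]
scene (157, 258) [ 0.487 -0.347  0.226]
scene (150, 250) [ 0.538 -0.394  0.287]
scene (165, 245) [ 0.553 -0.38   0.292]
w2.png
270 [(np.float64(0.437), np.float64(-0.339), np.float64(0.004)), (np.float64(0.441), np.float64(-0.343), np.float64(0.005)), (np.float64(0.479), np.float64(-0.332), np.float64(0.087)), (np.float64(0.466), np.float64(-0.366), np.float64(0.004)), (np.float64(0.479), np.float64(-0.374), np.float64(0.011))]
274 [(np.float64(0.435), np.float64(-0.341), np.float64(0.006)), (np.float64(0.471), np.float64(-0.324), np.float64(0.093)), (np.float64(0.477), np.float64(-0.334), np.float64(0.087)), (np.float64(0.465), np.float64(-0.366), np.float64(0.011)), (np.float64(0.494), np.float64(-0.346), np.float64(0.092))]
278 [(np.float64(0.468), np.float64(-0.322), np.float64(0.097)), (np.float64(0.471), np.float64(-0.325), np.float64(0.097)), (np.float64(0.476), np.float64(-0.335), np.float64(0.088)), (np.float64(0.463), np.float64(-0.369), np.float64(0.009)), (
[... 3308 characters left out ...]
float64(-0.339), np.float64(0.221)), (np.float64(0.438), np.float64(-0.438), np.float64(0.002))]
294 [(np.float64(0.374), np.float64(-0.386), np.float64(0.002)), (np.float64(0.38), np.float64(-0.391), np.float64(0.002)), (np.float64(0.48), np.float64(-0.333), np.float64(0.226)), (np.float64(0.487), np.float64(-0.338), np.float64(0.227)), (np.float64(0.434), np.float64(-0.442), np.float64(0.002))]
298 [(np.float64(0.371), np.float64(-0.389), np.float64(0.002)), (np.float64(0.376), np.float64(-0.395), np.float64(0.0)), (np.float64(0.48), np.float64(-0.333), np.float64(0.229)), (np.float64(0.486), np.float64(-0.339), np.float64(0.23)), (np.float64(0.431), np.float64(-0.446), np.float64(0.002))]
```

```bash
python3 -m jog '0 0 0 0 0 0 0; 0 0 0 0 0 0 0; 0 0 0 0 0 0 0; 0 0 0 0 0 0 0; 0 0 0 0 0 0 0;0 0 0 0 0 0 0; 0 0 0 0 0 0 0;0 0 0 0 0 0 0'; python3 -m jog '0 0 0.03 0 0 0 0; -0.001 0 0.06 0 0 0 0; -0.001 0 0.09 0 0 0 0; -0.001 0 0.105 0 0 0 0; -0.001 0 0.12 0 0 0 0; -0.001 0 0.132 0 0 0 0; -0.001 0 0.144 0 0 0 0; -0.001 0 0.144 0 0 0 0'
python3 - <<'E'
from h import *
snap('wrist','w4.png');snap('scene','s4.png'); delta((.474,-.343,.021),Rtool(-43))
a=cv2.imread('pics/w4.png')[150:380,120:520]; b=cv2.imread('pics/s4.png')[200:420,60:280]
cv2.imwrite('pics/c4.png',np.hstack([cv2.resize(a,(470,270)),cv2.resize(b,(270,270))]))
E
```

```text
clock: 5.55
ee_pos: [0.4749, -0.3427, 0.1668]
eef_rot: [-2.881, -1.253, -0.0]
contact_force: [-0.5, 0.5, 1.1]
gripper_width: 0.0769
clock: 6.55
ee_pos: [0.4738, -0.3431, 0.0218]
eef_rot: [-2.88, -1.252, 0.001]
contact_force: [-0.2, 0.3, -0.2]
gripper_width: 0.0877
at [ 0.4744 -0.3436  0.0233] rot x [0.682 0.731 0.   ] z [ 0. -0. -1.] w 0.088 F [0.2 1.  0.5] t 6.65 q [-0.68  0.08  1.53  0.    1.52  0.07]
shift [ 0.0001 -0.0007  0.0023] turn [ 0.03 -0.    0.01]
```

View pics/c4.png

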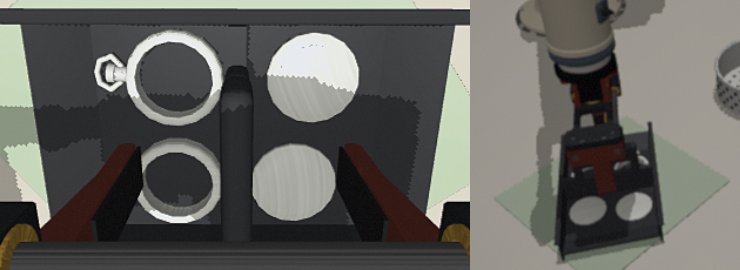

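```bash
python3 -m jog '0 0 0 0 0 0 1; 0 0 0 0 0 0 1; 0 0 0 0 0 0 1; 0 0 0 0 0 0 1; 0 0 0 0 0 0 1; 0 0 0 0 0 0 1; 0 0 0 0 0 0 1; 0 0 0 0 0 0 1' 45; python3 -m jog '0 0 0 0 0 0 1; 0 0 0 0 0 0 1; 0 0 0 0 0 0 1; 0 0 0 0 0 0 1'
python3 - <<'E'
from h import *
snap('wrist','w5.png')
E
```

```text
clock: 7.65
ee_pos: [0.4741, -0.3432, 0.0228]
eef_rot: [-2.88, -1.253, 0.0]
contact_force: [0.6, -1.2, -3.2]
gripper_width: 0.0116
clock: 8.15
ee_pos: [0.4742, -0.3433, 0.0228]
eef_rot: [-2.881, -1.253, 0.0]
contact_force: [-1.6, 1.3, 0.4]
gripper_width: 0.0117
```

View pics/w5.png

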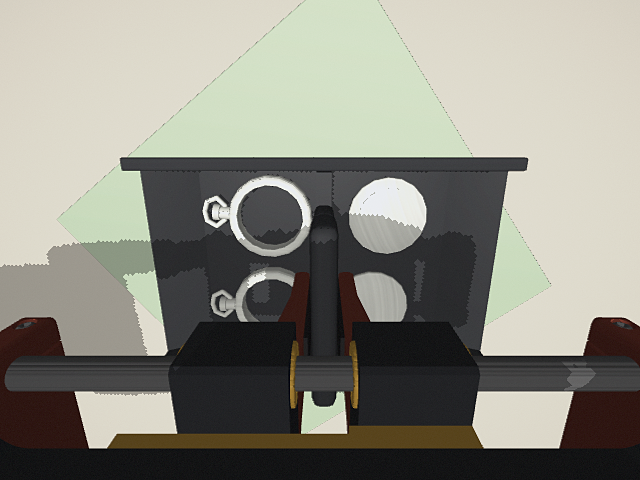

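Gripped (11.7 mm). Lift.

```bash
python3 -m jog '0 0 -0.005 0 0 0 1; 0 0 -0.015 0 0 0 1; 0 0 -0.03 0 0 0 1; 0 0 -0.05 0 0 0 1; 0 0 -0.07 0 0 0 1; 0 0 -0.09 0 0 0 1; 0 0 -0.1 0 0 0 1; 0 0 -0.105 0 0 0 1';python3 -m jog '0 0 0 0 0 0 1; 0 0 0 0 0 0 1'
python3 - <<'E'
from h import *
p,d,c=snap('wrist','w6.png'); snap('scene','s6.png'); delta((.62,-.011,.15),Rtool(0))
X=cloud(d,c)
p,d,c=snap('top','t6.png')
a=cv2.imread('pics/w6.png'); b=cv2.imread('pics/s6.png')
cv2.imwrite('pics/c6.png',np.hstack([cv2.resize(a,(400,300)),cv2.resize(b,(400,300))]))
E
```

```text
clock: 9.2
ee_pos: [0.4744, -0.3435, 0.1286]
eef_rot: [2.88, 1.253, 0.001]
contact_force: [0.6, -0.3, -4.3]
gripper_width: 0.0116
clock: 9.45
ee_pos: [0.4739, -0.3431, 0.1268]
eef_rot: [-2.88, -1.252, 0.001]
contact_force: [-0.1, -0.9, -4.1]
gripper_width: 0.0115
at [ 0.4739 -0.3432  0.1269] rot x [ 0.682  0.731 -0.   ] z [-0.001  0.001 -1.   ] w 0.0115 F [ 0.8  0.1 -3.8] t 9.55 q [-0.68  0.05  1.38 -0.    1.71  0.07]
shift [ 0.3426 -0.1197 -0.023 ] turn [-9.000e-02 -3.000e-02 -4.299e+01]
```

View pics/c6.png

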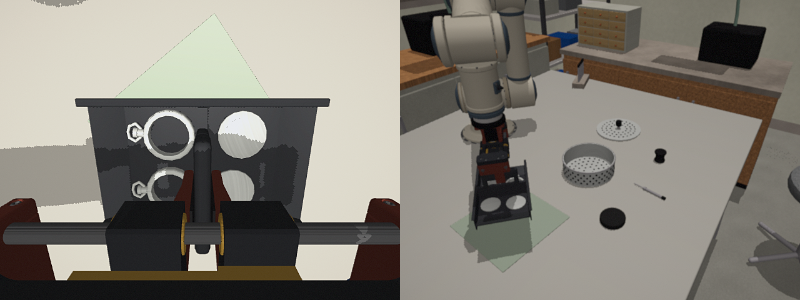

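```bash
python3 -m jog '0.005 -0.002 -0.002 0 0 -0.7 1; 0.018 -0.007 -0.005 0 0 -2.5 1; 0.038 -0.014 -0.009 0 0 -5 1; 0.065 -0.024 -0.013 0 0 -8.5 1; 0.095 -0.036 -0.017 0 0 -12.5 1; 0.125 -0.047 -0.02 0 0 -16.5 1; 0.15 -0.057 -0.021 0 0 -20 1; 0.168 -0.064 -0.021 0 0 -22 1';python3 - <<'E'
from h import *
delta((.61,-.011,.148),Rtool(0))
E
```

```text
clock: 10.6
ee_pos: [0.5428, -0.1745, 0.1495]
eef_rot: [2.585, 1.785, 0.001]
contact_force: [-0.2, 0.1, -4.4]
gripper_width: 0.012
at [ 0.5428 -0.1745  0.1495] rot x [0.354 0.935 0.   ] z [ 0.001  0.    -1.   ] w 0.012 F [-0.2  0.1 -4.4] t 10.6 q [-0.37  0.01  1.39  0.    1.75 -0.01]
shift [0.1767 0.005  0.0015] turn [ 5.000e-02 -1.000e-02 -2.074e+01]
```

```bash
python3 -m jog '0.012 0 0 0 0 -1.5 1; 0.032 0.001 0 0 0 -4 1; 0.06 0.002 0 0 0 -7 1; 0.09 0.003 0 0 0 -10.5 1; 0.12 0.004 0 0 0 -14 1; 0.147 0.004 0 0 0 -17 1; 0.166 0.005 0 0 0 -19.5 1; 0.176 0.005 0 0 0 -20.7 1';python3 -m jog '0 0 0 0 0 0 1; 0 0 0 0 0 0 1'
python3 - <<'E'
from h import *
snap('top','t7.png'); snap('scene','s7.png')
delta((.61,-.011,.148),Rtool(0))
a=cv2.imread('pics/t7.png'); b=cv2.imread('pics/s7.png')
cv2.imwrite('pics/c7.png',np.hstack([cv2.resize(a[180:380,200:440],(400,333)),cv2.resize(b,(400,333))]))
E
```

```text
clock: 11.6
ee_pos: [0.61, -0.0135, 0.1486]
eef_rot: [-2.225, -2.218, 0.001]
contact_force: [0.2, 0.1, -4.3]
gripper_width: 0.0117
clock: 11.85
ee_pos: [0.6096, -0.0151, 0.1488]
eef_rot: [2.228, 2.214, -0.001]
contact_force: [1.0, -0.5, -4.1]
gripper_width: 0.0115
at [ 0.6095 -0.0152  0.1489] rot x [ 0.006  1.    -0.   ] z [ 0. -0. -1.] w 0.0116 F [ 0.3  0.6 -3.5] t 11.95 q [-0.08  0.11  1.28 -0.    1.75 -0.07]
shift [0.0042 0.0004 0.0009] turn [ 0.    0.01 -0.37]
```

View pics/c7.png

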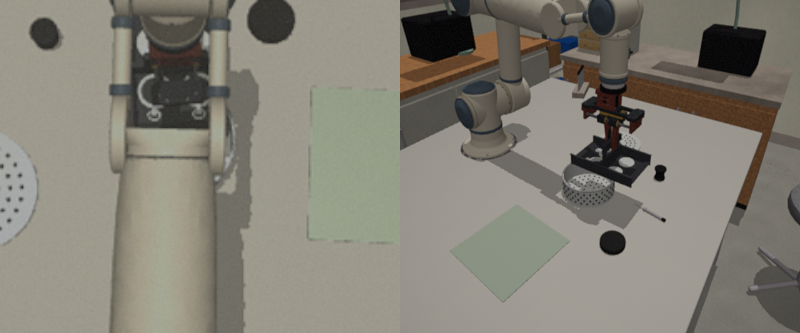

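```bash
python3 -m jog '0.002 0.003 0 -3 0 0 1; 0.004 0.006 0 -7 0 0 1; 0.004 0.01 -0.001 -11 0 0 1; 0.004 0.013 -0.002 -15 0 0 1; 0.004 0.017 -0.003 -19 0 0 1; 0.004 0.02 -0.004 -22 0 0 1; 0.004 0.022 -0.005 -25 0 0 1; 0.004 0.022 -0.005 -25 0 0 1'
python3 - <<'E'
from h import *
snap('wrist','w8.png'); snap('scene','s8.png')
delta((.61,-.011,.148),Rtool(0))
a=cv2.imread('pics/w8.png'); b=cv2.imread('pics/s8.png')
cv2.imwrite('pics/c8.png',np.hstack([cv2.resize(a,(400,333)),cv2.resize(b[140:330,200:430],(400,333))]))
E
```

```text
clock: 12.95
ee_pos: [0.6305, -0.011, 0.1534]
eef_rot: [1.986, 1.974, 0.436]
contact_force: [-0.3, -0.3, -3.9]
gripper_width: 0.0121
at [ 0.6313 -0.0109  0.1539] rot x [ 0.006  1.    -0.   ] z [ 0.422 -0.002 -0.907] w 0.0114 F [ 0.1 -0.2 -3.4] t 13.05 q [-0.09 -0.27  1.69  0.04  1.28 -0.09]
shift [-0.0002 -0.0218 -0.0036] turn [24.94  0.08 -0.33]
```

View pics/c8.png

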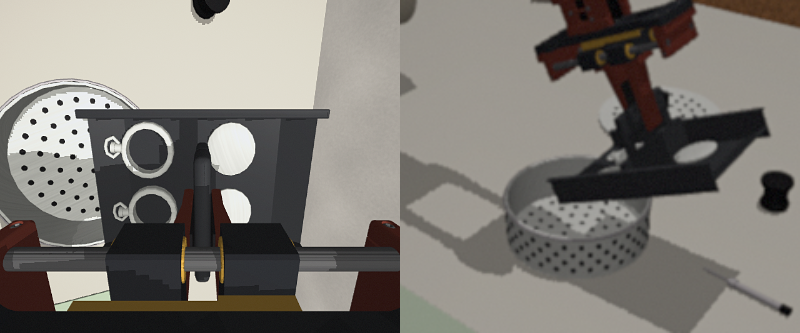

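Run:
```python
from h import *
p,d,c=load('w8.png'); X=cloud(d,c)
for r in (200,230,250,270):
    print(r,[(k,tuple(float(round(a,3)) for a in X[r,k])) for k in range(130,176,6)])
p,d,c=load('t7.png'); hsv=cv2.cvtColor(p,cv2.COLOR_RGB2HSV)
g=((hsv[...,0]>35)&(hsv[...,0]<90)&(hsv[...,1]>25)).astype(np.uint8); g[:,:370]=0;g[:,500:]=0;g[:215]=0;g[345:]=0
k=max(cv2.findContours(g,0,2)[0],key=cv2.contourArea); print(cv2.minAreaRect(onplane(c,k.reshape(-1,2),.003)[:,:2].astype(np.float32)))
p,d,c=load('w8.png');X=cloud(d,c)
Z=X[...,2]; m=(Z>.052)&(Z<.066)&(X[...,0]<.64)&(X[...,0]>.40)&(abs(X[...,1])<.12); m[300:]=0
from numpy.linalg import lstsq
W=X[m]; A=np.c_[2*W[:,:2],np.ones(len(W))]; s=lstsq(A,(W[:,:2]**2).sum(1),rcond=None)[0]; print('basket wrist',len(W),s[:2],np.sqrt(s[2]+s[:2]@s[:2]))
```

```text
200 [(130, (0.518, 0.015, 0.002)), (136, (0.523, 0.015, 0.002)), (142, (0.527, 0.014, 0.001)), (148, (0.537, 0.03, 0.102)), (154, (0.54, 0.03, 0.103)), (160, (0.543, 0.03, 0.104)), (166, (0.547, 0.03, 0.104)), (172, (0.55, 0.03, 0.108))]
230 [(130, (0.514, -0.011, 0.001)), (136, (0.519, -0.012, 0.002)), (142, (0.523, -0.012, 0.002)), (148, (0.528, -0.013, 0.002)), (154, (0.538, 0.011, 0.102)), (160, (0.541, 0.011, 0.103)), (166, (0.544, 0.011, 0.103)), (172, (0.548, 0.01, 0.103))]
250 [(130, (0.512, -0.029, 0.003)), (136, (0.516, -0.03, 0.002)), (142, (0.521, -0.031, 0.002)), (148, (0.526, -0.031, 0.002)), (154, (0.536, -0.001, 0.104)), (160, (0.539, -0.002, 0.103)), (166, (0.543, -0.002, 0.103)), (172, (0.546, -0.003, 0.104))]
270 [(130, (0.509, -0.047, 0.003)), (136, (0.513, -0.049, 0.002)), (142, (0.518, -0.05, 0.001)), (148, (0.523, -0.051, 0.001)), (154, (0.528, -0.051, 0.002)), (160, (0.537, -0.015, 0.103)), (166, (0.541, -0.016, 0.103)), (172, (0.544, -0.016, 0.105))]
((0.4710307717323303, -0.3371194005012512), (0.24054527282714844, 0.24104994535446167), 83.7973403930664)
basket wrist 2390 [ 0.5223334 -0.0070646] 0.0864685868939835
```

```bash
python3 -m jog '0 0.001 0 -3 0 0 1; 0 0.002 0 -6 0 0 1; 0 0.002 0 -9 0 0 1; 0 0.003 0 -11 0 0 1; 0 0.003 0 -13 0 0 1; 0 0.004 0 -15 0 0 1; 0 0.0045 0 -17 0 0 1; 0 0.0045 0 -17 0 0 1'
python3 - <<'E'
from h import *
snap('wrist','w9.png'); snap('scene','s9.png')
delta((.61,-.011,.148),Rtool(0))
a=cv2.imread('pics/w9.png'); b=cv2.imread('pics/s9.png')
cv2.imwrite('pics/c9.png',np.hstack([cv2.resize(a,(400,333)),cv2.resize(b[140:330,200:430],(400,333))]))
E
```

```text
clock: 14.05
ee_pos: [0.6354, -0.0106, 0.1553]
eef_rot: [1.799, 1.79, 0.685]
contact_force: [0.4, 0.4, -2.2]
gripper_width: 0.0117
at [ 0.6359 -0.0106  0.1561] rot x [ 0.005  1.    -0.   ] z [ 0.669 -0.004 -0.744] w 0.0117 F [-0.8  0.1 -2.7] t 14.15 q [-0.11 -0.53  1.99  0.09  0.95 -0.13]
shift [-0.0005 -0.0247 -0.0113] turn [41.96  0.11 -0.28]
```

View pics/c9.png

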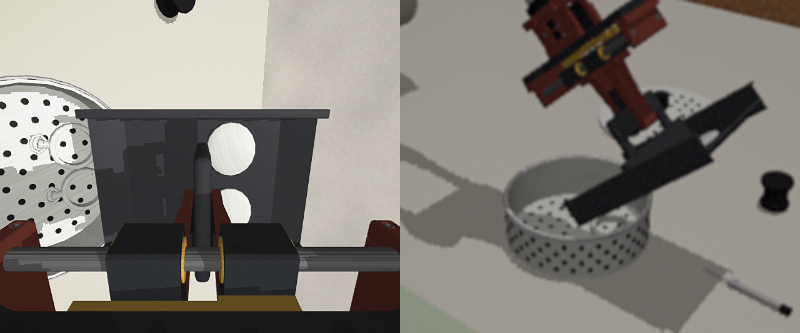

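```bash
python3 -m jog '0 0 -0.004 1 0 0 1; 0 0 -0.01 4 0 0 1; 0 0 -0.015 10 0 0 1; 0 0 -0.02 17 0 0 1; 0 0.001 -0.023 25 0 0 1; 0 0.001 -0.025 33 0 0 1; 0 0.001 -0.025 39 0 0 1; 0 0.001 -0.025 42 0 0 1'
python3 - <<'E'
from h import *
snap('wrist','w10.png'); snap('scene','s10.png')
delta((.471,-.337,.165),Rtool(-43))
a=cv2.imread('pics/w10.png'); b=cv2.imread('pics/s10.png')
cv2.imwrite('pics/c10.png',np.hstack([cv2.resize(a,(400,333)),cv2.resize(b[100:330,150:430],(400,333))]))
E
```

```text
clock: 15.15
ee_pos: [0.6214, -0.0105, 0.1752]
eef_rot: [-2.226, -2.215, 0.002]
contact_force: [-0.5, 0.2, -3.6]
gripper_width: 0.0117
at [ 0.6214 -0.0104  0.1744] rot x [ 0.005  1.    -0.   ] z [-0.001 -0.    -1.   ] w 0.0118 F [-0.8 -0.1 -4.2] t 15.25 q [-0.07  0.15  1.19 -0.    1.8  -0.07]
shift [-0.3273 -0.1487  0.0095] turn [-5.000e-02  2.000e-02  4.271e+01]
```

View pics/c10.png

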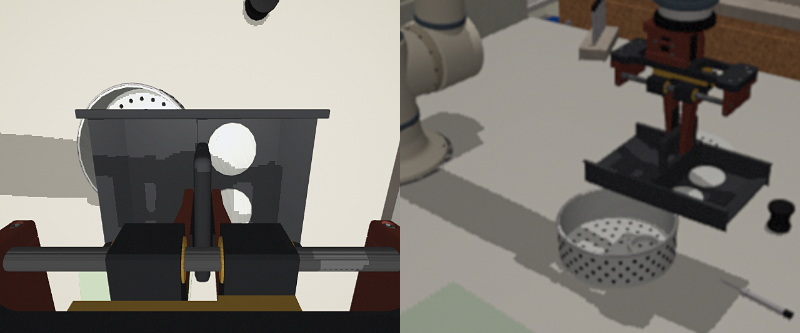

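```bash
python3 -m jog '-0.005 -0.002 0 0 0 0.7 1; -0.018 -0.008 0 0 0 2.5 1; -0.038 -0.017 0 0 0 5 1; -0.065 -0.03 0 0 0 8.5 1; -0.095 -0.043 0 0 0 12.5 1; -0.123 -0.056 0 0 0 16.5 1; -0.15 -0.068 0 0 0 20 1; -0.168 -0.076 0 0 0 22 1';python3 - <<'E'
from h import *
delta((.471,-.337,.165),Rtool(-43))
E
```

```text
clock: 16.25
ee_pos: [0.5415, -0.1802, 0.1756]
eef_rot: [2.612, 1.744, 0.001]
contact_force: [0.7, 0.3, -3.4]
gripper_width: 0.012
at [ 0.5415 -0.1802  0.1756] rot x [ 0.384  0.924 -0.   ] z [ 0.001 -0.001 -1.   ] w 0.012 F [ 0.7  0.3 -3.4] t 16.25 q [-0.38  0.01  1.34 -0.    1.79  0.01]
shift [-0.1718 -0.005   0.0106] turn [7.000e-02 1.000e-02 2.045e+01]
```

```bash
python3 -m jog '-0.012 0 0 0 0 1.5 1; -0.032 -0.001 0.002 0 0 4 1; -0.06 -0.002 0.004 0 0 7 1; -0.09 -0.003 0.006 0 0 10.5 1; -0.12 -0.004 0.008 0 0 14 1; -0.145 -0.005 0.01 0 0 17 1; -0.164 -0.005 0.01 0 0 19.5 1; -0.172 -0.005 0.01 0 0 20.4 1';python3 -m jog '0 0 0 0 0 0 1; 0 0 0 0 0 0 1;0 0 0 0 0 0 1'
python3 - <<'E'
from h import *
delta((.471,-.337,.023),Rtool(-43))
snap('top','t11.png'); snap('scene','s11.png')
a=cv2.imread('pics/t11.png'); b=cv2.imread('pics/s11.png')
cv2.imwrite('pics/c11.png',np.hstack([cv2.resize(a[200:360,230:500],(400,300)),cv2.resize(b,(400,300))]))
E
```

```text
clock: 17.25
ee_pos: [0.4727, -0.3361, 0.1648]
eef_rot: [-2.879, -1.258, 0.0]
contact_force: [-0.2, 0.2, -2.7]
gripper_width: 0.0116
clock: 17.62
ee_pos: [0.4735, -0.3346, 0.1651]
eef_rot: [2.877, 1.262, 0.0]
contact_force: [-1.0, 0.4, -3.2]
gripper_width: 0.0118
at [ 0.4735 -0.3346  0.1651] rot x [0.677 0.736 0.   ] z [ 0.  0. -1.] w 0.0118 F [-1.   0.4 -3.2] t 17.625 q [-0.67  0.03  1.33  0.    1.78  0.07]
shift [-0.0035 -0.0003  0.1421] turn [ 0.01 -0.01  0.38]
```

View pics/c11.png

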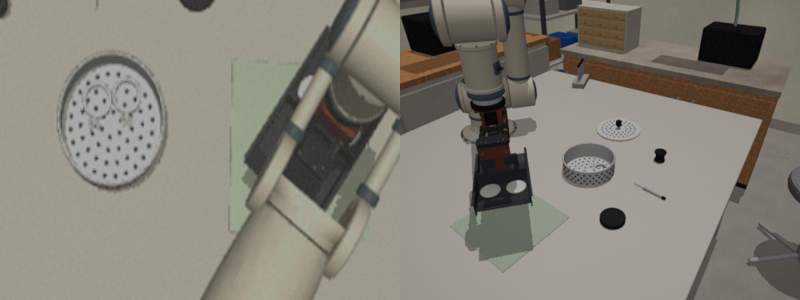

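```bash
python3 -m jog '-0.003 0 0.02 0 0 0.3 1; -0.003 0 0.05 0 0 0.3 1; -0.003 0 0.08 0 0 0.3 1; -0.003 0 0.105 0 0 0.3 1; -0.003 0 0.122 0 0 0.3 1; -0.003 0 0.132 0 0 0.3 1; -0.003 0 0.138 0 0 0.3 1; -0.003 0 0.141 0 0 0.3 1';python3 -m jog '0 0 0 0 0 0 1; 0 0 0.0005 0 0 0 1; 0 0 0.001 0 0 0 1'
```

```text
clock: 18.73
ee_pos: [0.4714, -0.3377, 0.0244]
eef_rot: [2.88, 1.253, 0.001]
contact_force: [0.4, -0.4, -3.6]
gripper_width: 0.0117
clock: 19.1
ee_pos: [0.4713, -0.3376, 0.0234]
eef_rot: [2.88, 1.253, 0.001]
contact_force: [0.1, 0.1, -2.3]
gripper_width: 0.0118
```

```bash
python3 -m jog '0 0 0.0007 0 0 0 1; 0 0 0.0007 0 0 0 1'; python3 -m jog '0 0 0 0 0 0 0.85; 0 0 0 0 0 0 0.5; 0 0 0 0 0 0 0; 0 0 0 0 0 0 0; 0 0 0 0 0 0 0;0 0 0 0 0 0 0;0 0 0 0 0 0 0;0 0 0 0 0 0 0'; python3 -m jog '0 0 0 0 0 0 0; 0 0 0 0 0 0 0; 0 0 0 0 0 0 0'
python3 - <<'E'
from h import *
delta((.471,-.337,.023),Rtool(-43))
snap('wrist','w12.png')
E
```

```text
clock: 19.35
ee_pos: [0.4712, -0.3376, 0.0228]
eef_rot: [2.88, 1.253, 0.0]
contact_force: [-0.2, -0.0, 0.3]
gripper_width: 0.0116
clock: 20.35
ee_pos: [0.4711, -0.3374, 0.0223]
eef_rot: [-2.881, -1.253, 0.0]
contact_force: [0.5, 0.1, 0.1]
gripper_width: 0.08
clock: 20.72
ee_pos: [0.4711, -0.3375, 0.0223]
eef_rot: [-2.881, -1.253, 0.0]
contact_force: [0.2, -0.2, -0.5]
gripper_width: 0.0879
at [ 0.4711 -0.3375  0.0223] rot x [0.682 0.731 0.   ] z [-0.  0. -1.] w 0.0879 F [ 0.2 -0.2 -0.5] t 20.725 q [-0.68  0.07  1.55  0.    1.52  0.07]
shift [ 0.0003 -0.0004 -0.0007] turn [-0.   -0.    0.01]
```

View pics/w12.png

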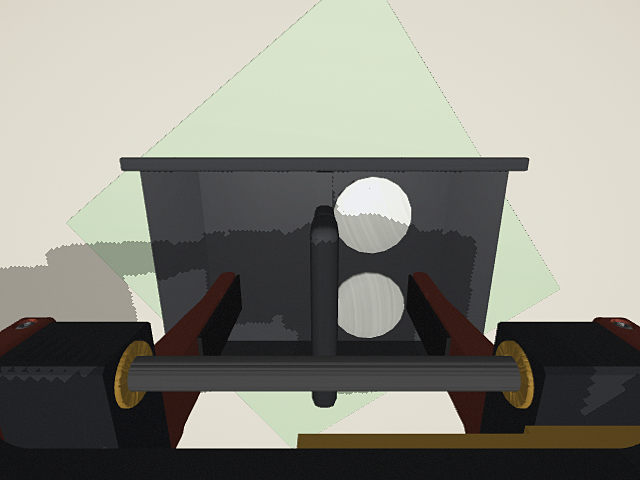

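```bash
python3 -m jog '0 0 -0.01 0 0 0 0; 0 0 -0.04 0 0 0 0; 0 0 -0.08 0 0 0 0; 0 0 -0.12 0 0 0 0; 0 0 -0.15 0 0 0 0; 0 0 -0.18 0 0 0 0; 0 0 -0.18 0 0 0 0'
python3 - <<'E'
from h import *
delta((.45,-.01,.20),Rtool(-1))
E
```

```text
clock: 21.65
ee_pos: [0.472, -0.3382, 0.2061]
eef_rot: [2.876, 1.251, 0.005]
contact_force: [-0.0, -0.1, -0.3]
gripper_width: 0.0878
at [ 0.472  -0.3382  0.2061] rot x [0.682 0.731 0.   ] z [ 0.005 -0.004 -1.   ] w 0.0878 F [-0.  -0.1 -0.3] t 21.65 q [-0.68  0.04  1.26  0.    1.84  0.07]
shift [ 0.2251 -0.24    0.0046] turn [  0.36   0.11 -41.99]
```

```bash
python3 -m jog '0.03 -0.02 0 0 0 -5 0; 0.06 -0.04 0 0 0 -11 0; 0.1 -0.062 0 0 0 -17 0; 0.14 -0.085 0 0 0 -23 0; 0.17 -0.11 0 0 0 -30 0; 0.2 -0.13 0 0 0 -36 0; 0.229 -0.148 0.005 0.3 0 -42 0; 0.229 -0.148 0.005 0.3 0 -42 0'
python3 -m jog '0 0 0 0 0 0 0; 0 0 0 0 0 0 0'
python3 - <<'E'
from h import *
snap('wrist','w13.png'); snap('top','t13.png')
delta((.40,.22,.20),Rtool(30))
E
```

```text
clock: 22.65
ee_pos: [0.5186, -0.0671, 0.1953]
eef_rot: [-2.232, -2.201, 0.005]
contact_force: [-0.2, -0.2, -0.2]
gripper_width: 0.0879
clock: 22.9
ee_pos: [0.5187, -0.0701, 0.197]
eef_rot: [-2.24, -2.196, 0.004]
contact_force: [-0.2, -0.2, -1.2]
gripper_width: 0.0879
at [ 0.5189 -0.07    0.1973] rot x [0.019 1.    0.002] z [-0.005  0.002 -1.   ] w 0.0879 F [ 0.4 -0.   0.6] t 23.0 q [-0.2  -0.11  1.41  0.    1.84 -0.18]
shift [ 0.2877 -0.1244 -0.0016] turn [ -0.24  -0.16 -31.1 ]
```

View pics/w13.png

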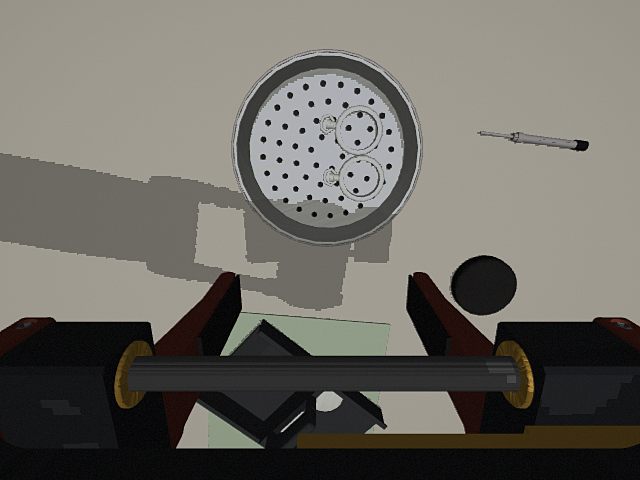

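View pics/t13.png

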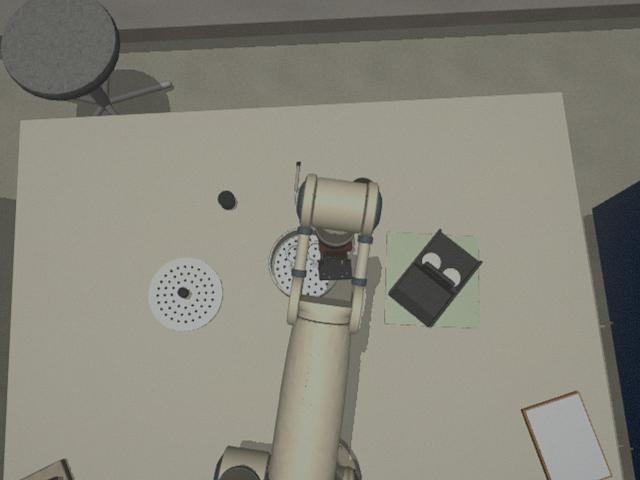

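```bash
cat >> h.py <<'E'
def fitc(W):
    A=np.c_[2*W[:,:2],np.ones(len(W))]; s=np.linalg.lstsq(A,(W[:,:2]**2).sum(1),rcond=None)[0]; return s[:2].round(4),np.sqrt(s[2]+s[:2]@s[:2]).round(4)
E
python3 - <<'E'
from h import *
p,d,c=load('w13.png'); X=cloud(d,c); v,u=np.mgrid[:480,:640]
roi=(u>215)&(u<440)&(v>35)&(v<258)
m=roi&(X[...,2]>.053)&(X[...,2]<.067)
print('rim pts',m.sum(),fitc(X[m]),np.median(X[m][:,2]))
mm=(roi&(X[...,2]>.045)).astype(np.uint8); k=max(cv2.findContours(mm,0,2)[0],key=cv2.contourArea)
h=cv2.convexHull(k).reshape(-1,2); print('outer',fitc(onplane(c,h,.06)), cv2.minEnclosingCircle(onplane(c,h,.06)[:,:2].astype(np.float32)))
p,d,c=load('top0.png'); X=cloud(d,c)
m=((u>255)&(u<355)&(v>215)&(v<312)&(X[...,2]>.04)).astype(np.uint8); k=max(cv2.findContours(m,0,2)[0],key=cv2.contourArea); h=cv2.convexHull(k).reshape(-1,2);print('top outer',fitc(onplane(c,h,.06)))
E
```

```text
rim pts 4201 (array([ 0.5219, -0.01  ]), np.float64(0.0887)) 0.05864764618529102
outer (array([ 0.5221, -0.01  ]), np.float64(0.0916)) ((0.5225610136985779, -0.009912683628499508), 0.09235167503356934)
top outer (array([ 0.5247, -0.011 ]), np.float64(0.0921))
```

```bash
python3 -m jog '0.03 -0.002 0 0 0 -3 0; 0.07 -0.005 0 0 0 -7 0; 0.12 -0.008 0 0 0 -12 0; 0.17 -0.012 0 0 0 -17 0; 0.22 -0.016 0 0 0 -22 0; 0.265 -0.019 0 0 0 -26 0; 0.307 -0.022 0 0 0 -30 0; 0.307 -0.022 0 0 0 -30 0'
python3 -m jog '0 0 0 0 0 0 0; 0 0 0 0 0 0 0'
python3 - <<'E'
from h import *
snap('wrist','w14.png')
delta((.469,.298,.10),Rtool(29))
E
```

```text
clock: 24.0
ee_pos: [0.5019, 0.2401, 0.1976]
eef_rot: [-1.587, -2.704, 0.001]
contact_force: [-0.1, -0.7, -0.2]
gripper_width: 0.088
clock: 24.25
ee_pos: [0.5027, 0.237, 0.1982]
eef_rot: [-1.595, -2.701, 0.001]
contact_force: [-0.4, 0.4, 0.5]
gripper_width: 0.0875
at [0.5026 0.237  0.1981] rot x [-0.483  0.876  0.004] z [-0.004  0.002 -1.   ] w 0.0876 F [0.4 0.1 0.1] t 24.3 q [ 0.38 -0.02  1.33  0.    1.84 -0.13]
shift [0.0693 0.0003 0.0984] turn [-0.17 -0.21 -0.12]
```

View pics/w14.png

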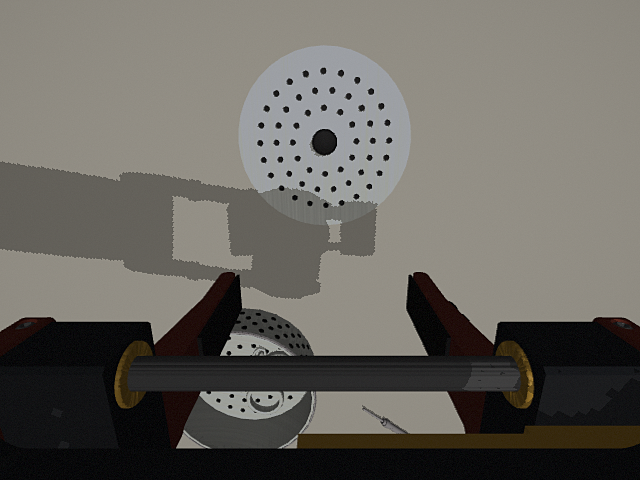

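Run:
```python
from h import *
p,d,c=load('w14.png'); X=cloud(d,c); v,u=np.mgrid[:480,:640]
m=((u>305)&(u<345)&(v>120)&(v<162)&(X[...,2]>.025)&(X[...,2]<.06))
print('knob top',m.sum(),X[m].mean(0),np.percentile(X[m][:,2],[5,50,95]))
k=max(cv2.findContours(m.astype(np.uint8),0,2)[0],key=cv2.contourArea);print(cv2.minEnclosingCircle(onplane(c,k.reshape(-1,2),.046)[:,:2].astype(np.float32)))
m=((u>200)&(u<430)&(v>30)&(v<240)&(p.mean(2)>165-40)&(p[...,2].astype(int)>=p[...,0])).astype(np.uint8)
k=max(cv2.findContours(m,0,2)[0],key=cv2.contourArea); h=cv2.convexHull(k).reshape(-1,2)
print('disc',fitc(onplane(c,h,.007)),cv2.minEnclosingCircle(onplane(c,h,.007)[:,:2].astype(np.float32)))
```

```text
knob top 524 [0.4671614  0.30059787 0.04489719] [0.04307799 0.04496225 0.0463357 ]
((0.4673333168029785, 0.3005107045173645), 0.012836968526244164)
disc (array([0.4664, 0.3029]), np.float64(0.0932)) ((0.46721047163009644, 0.3008039593696594), 0.09495064616203308)
```

```bash
python3 -m jog '0.02 0 0.03 0 0 0 0; 0.045 0 0.06 0 0 0 0; 0.065 0 0.1 0 0 0 0; 0.073 -0.0005 0.13 -0.2 -0.2 0 0; 0.073 -0.0005 0.148 -0.2 -0.2 0 0; 0.073 -0.0005 0.148 -0.2 -0.2 0 0; 0.073 -0.0005 0.148 -0.2 -0.2 0 0'
python3 - <<'E'
from h import *
p,d,c=snap('wrist','w15.png'); snap('scene','s15.png'); delta((.4672,.3005,-.018),Rtool(29))
X=cloud(d,c)
for r in range(264,300,3): print(r,[tuple(float(round(a,3)) for a in X[r,k]) for k in (232,415)])
E
```

```text
clock: 25.18
ee_pos: [0.4669, 0.302, 0.0519]
eef_rot: [1.595, 2.705, 0.004]
contact_force: [0.2, 0.2, -0.1]
gripper_width: 0.0875
at [0.4669 0.3023 0.0521] rot x [-0.484  0.875  0.001] z [ 0.003  0.002 -1.   ] w 0.0876 F [0.8 0.1 0.9] t 25.275 q [ 0.51 -0.01  1.58  0.    1.57  0.01]
shift [-0.0017 -0.0008  0.0701] turn [ 0.19 -0.03 -0.04]
264 [(0.413, 0.254, 0.006), (0.535, 0.322, 0.007)]
267 [(0.414, 0.253, 0.007), (0.537, 0.32, 0.007)]
270 [(0.415, 0.251, 0.008), (0.538, 0.318, 0.007)]
273 [(0.42, 0.289, 0.087), (0.502, 0.334, 0.087)]
276 [(0.421, 0.289, 0.091), (0.501, 0.334, 0.091)]
279 [(0.422, 0.289, 0.093), (0.502, 0.332, 0.092)]
282 [(0.423, 0.288, 0.094), (0.502, 0.332, 0.094)]
285 [(0.423, 0.288, 0.098), (0.5, 0.331, 0.098)]
288 [(0.424, 0.288, 0.099), (0.501, 0.33, 0.098)]
291 [(0.425, 0.287, 0.099), (0.501, 0.329, 0.1)]
294 [(0.425, 0.285, 0.1), (0.502, 0.328, 0.1)]
297 [(0.426, 0.284, 0.1), (0.503, 0.327, 0.1)]
```

View pics/w15.png

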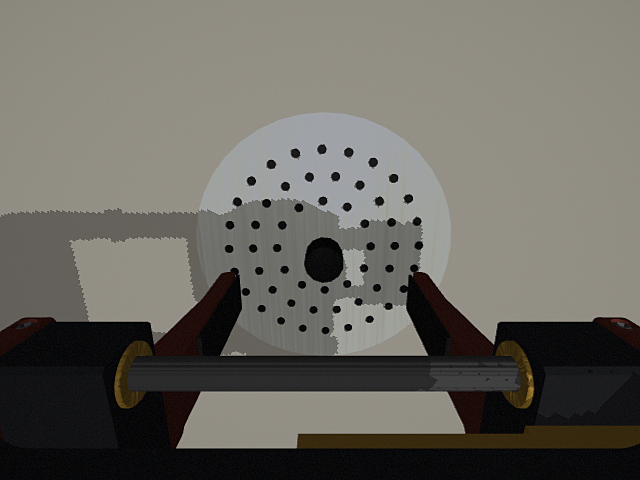

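```bash
python3 -m jog '-0.001 -0.001 0.02 0.2 0 0 0; -0.002 -0.001 0.04 0.2 0 0 0; -0.002 -0.001 0.055 0.2 0 0 0; -0.002 -0.001 0.062 0.2 0 0 0; -0.002 -0.001 0.066 0.2 0 0 0; -0.002 -0.001 0.069 0.2 0 0 0; -0.002 -0.001 0.069 0.2 0 0 0'
python3 - <<'E'
from h import *
p,d,c=snap('wrist','w16.png'); delta((.4672,.3005,-.018),Rtool(29))
p,d,c=snap('scene','s16.png'); cv2.imwrite('pics/c16.png',cv2.resize(p[110:260,250:450,::-1],None,fx=3,fy=3))
E
```

```text
clock: 26.15
ee_pos: [0.466, 0.3001, -0.0185]
eef_rot: [-1.593, -2.706, 0.003]
contact_force: [0.0, 0.0, 0.1]
gripper_width: 0.0878
at [ 0.4661  0.3001 -0.0183] rot x [-0.485  0.875  0.   ] z [-0.002 -0.001 -1.   ] w 0.088 F [0.3 0.6 0.4] t 26.2 q [0.51 0.03 1.66 0.   1.45 0.  ]
shift [-0.0002  0.0011 -0.0003] turn [-0.14 -0.03  0.01]
```

View pics/c16.png

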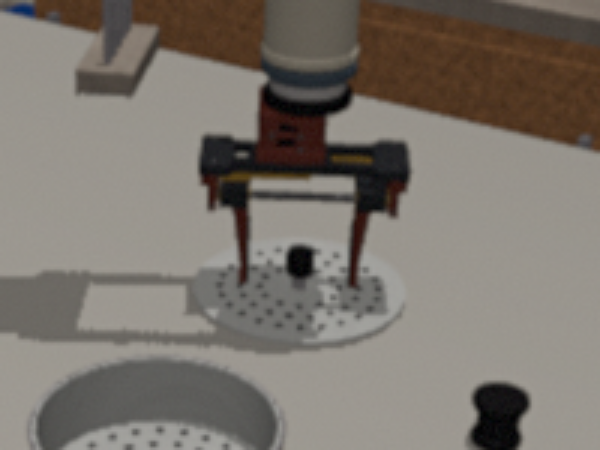

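Fingertips sit just above the disc, with the knob between them. Close.

```bash
python3 -m jog '0 0 0 0 0 0 1; 0 0 0 0 0 0 1; 0 0 0 0 0 0 1; 0 0 0 0 0 0 1; 0 0 0 0 0 0 1; 0 0 0 0 0 0 1; 0 0 0 0 0 0 1; 0 0 0 0 0 0 1' 35; python3 -m jog '0 0 0 0 0 0 1; 0 0 0 0 0 0 1; 0 0 -0.003 0 0 0 1;0 0 -0.01 0 0 0 1; 0 0 -0.03 0 0 0 1; 0 0 -0.06 0 0 0 1; 0 0 -0.09 0 0 0 1; 0 0 -0.1 0 0 0 1'
python3 -m jog '0 0 0 0 0 0 1; 0 0 0 0 0 0 1'
python3 - <<'E'
from h import *
p,d,c=snap('wrist','w17.png'); snap('scene','s17.png'); delta((.522,-.010,.085),Rtool(0))
a=cv2.imread('pics/w17.png'); b=cv2.imread('pics/s17.png')
cv2.imwrite('pics/c17.png',np.hstack([cv2.resize(a,(400,300)),cv2.resize(b[80:280,230:480],(400,320))[:300]]))
X=cloud(d,c); 
for uv in[(240,260),(400,260),(320,150),(280,180),(370,180)]: print(uv,X[uv[1],uv[0]].round(4))
E
```

```text
clock: 27.25
ee_pos: [0.4659, 0.3, -0.0188]
eef_rot: [-1.593, -2.705, 0.004]
contact_force: [0.3, 0.8, 0.0]
gripper_width: 0.0252
clock: 28.25
ee_pos: [0.4675, 0.3009, 0.0852]
eef_rot: [1.594, 2.706, 0.003]
contact_force: [0.5, 1.3, -1.4]
gripper_width: 0.0255
clock: 28.5
ee_pos: [0.4655, 0.2997, 0.0798]
eef_rot: [-1.593, -2.704, 0.007]
contact_force: [0.1, 0.7, -1.5]
gripper_width: 0.0251
at [0.4654 0.2997 0.0796] rot x [-0.485  0.875  0.   ] z [-0.005 -0.002 -1.   ] w 0.025 F [ 0.   0.2 -1.1] t 28.6 q [ 0.51 -0.02  1.54  0.    1.63  0.  ]
shift [-0.2983 -0.1007 -0.0049] turn [-0.34  0.06 29.01]
(240, 260) [0.4192 0.291  0.1065]
(400, 260) [0.4938 0.3323 0.1057]
(320, 150) [0.429  0.3613 0.1048]
(280, 180) [0.4186 0.3392 0.1069]
(370, 180) [0.4578 0.3608 0.1054]
```

View pics/c17.png

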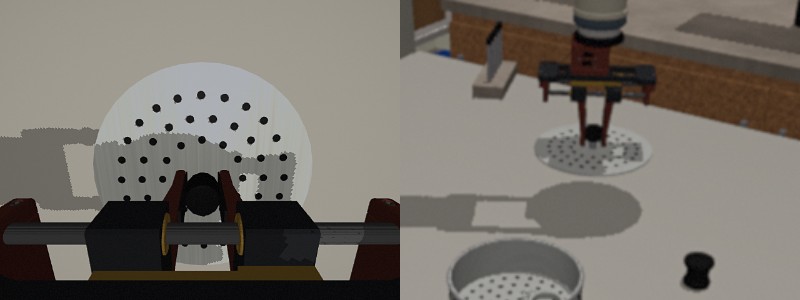

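```bash
python3 -m jog '-0.01 -0.003 0 0 0 1 1; -0.03 -0.01 -0.001 0 0 3 1; -0.06 -0.02 -0.003 0 0 6 1; -0.1 -0.034 -0.005 0 0 10 1; -0.14 -0.047 -0.005 0 0 14 1; -0.175 -0.059 -0.005 0 0 17 1; -0.205 -0.069 -0.005 0 0 20 1; -0.225 -0.076 -0.005 0 0 22 1'
python3 - <<'E'
from h import *
delta((.522,-.010,.085),Rtool(0))
E
```

```text
clock: 29.6
ee_pos: [0.5087, 0.0635, 0.0865]
eef_rot: [-2.087, -2.347, 0.005]
contact_force: [0.1, 1.0, -1.8]
gripper_width: 0.0252
at [0.5087 0.0635 0.0865] rot x [-0.117  0.993 -0.001] z [-0.003 -0.002 -1.   ] w 0.0252 F [ 0.1  1.  -1.8] t 29.6 q [ 0.06 -0.14  1.64 -0.    1.65 -0.06]
shift [-0.0746  0.0046  0.0016] turn [-0.17  0.09  6.72]
```

```bash
python3 -m jog '-0.015 0.001 0 0 0 1 1; -0.032 0.002 0 0 0 3 1; -0.048 0.003 0 0 0 4.5 1; -0.062 0.004 0 0 0 6 1; -0.07 0.0045 0 -0.2 0 6.7 1; -0.0745 0.0045 0 -0.2 0 6.7 1; -0.0745 0.0045 0 -0.2 0 6.7 1'; python3 -m jog '0 0 0 0 0 0 1; 0 0 0 0 0 0 1; 0 0 0 0 0 0 1'
python3 - <<'E'
from h import *
p,d,c=snap('wrist','w18.png'); p2,d2,c2=snap('scene','s18.png'); delta((.522,-.010,.085),Rtool(0))
a=cv2.imread('pics/w18.png'); b=cv2.imread('pics/s18.png')
cv2.imwrite('pics/c18.png',np.hstack([cv2.resize(a,(400,300)),cv2.resize(b[160:310,200:400],(400,300))]))
E
```

```text
clock: 30.48
ee_pos: [0.5223, -0.0069, 0.0864]
eef_rot: [2.215, 2.227, -0.0]
contact_force: [-0.8, 1.2, -0.4]
gripper_width: 0.0252
clock: 30.85
ee_pos: [0.5223, -0.0067, 0.0864]
eef_rot: [2.214, 2.227, -0.0]
contact_force: [0.4, 0.7, -1.5]
gripper_width: 0.0251
at [ 0.5223 -0.0068  0.0864] rot x [-0.006  1.    -0.001] z [ 0.    -0.001 -1.   ] w 0.0257 F [-0.6 -0.6 -1.5] t 30.95 q [-0.08 -0.12  1.62 -0.    1.64 -0.08]
shift [-0.0032 -0.0004  0.0014] turn [0.02 0.05 0.32]
```

View pics/c18.png

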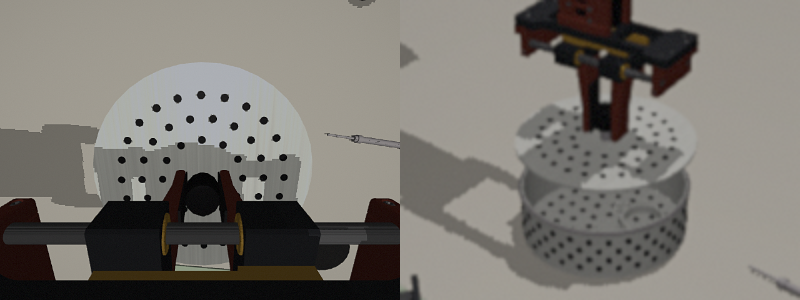

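```bash
python3 -m jog '-0.003 0 0.005 0 0 0 1; -0.003 0 0.015 0 0 0 1; -0.003 0 0.025 0 0 0 1; -0.003 0 0.034 0 0 0 1; -0.003 0 0.04 0 0 0 1; -0.003 0 0.045 0 0 0 1; -0.003 0 0.047 0 0 0 1; -0.003 0 0.048 0 0 0 1'; python3 -m jog '0 0 0.0005 0 0 0 1; 0 0 0.001 0 0 0 1'
```

```text
clock: 31.95
ee_pos: [0.5225, -0.01, 0.0385]
eef_rot: [2.215, 2.227, -0.0]
contact_force: [1.1, 0.5, -1.1]
gripper_width: 0.025
clock: 32.2
ee_pos: [0.5225, -0.01, 0.0376]
eef_rot: [2.215, 2.227, -0.0]
contact_force: [0.7, 0.2, -1.2]
gripper_width: 0.0255
```

```bash
python3 -m jog '0 0 0.0005 0 0 0 1; 0 0 0.001 0 0 0 1; 0 0 0.001 0 0 0 1';python3 -m jog '0 0 0.0005 0 0 0 1; 0 0 0.0005 0 0 0 1'
python3 - <<'E'
from h import *
p2,d2,c2=snap('scene','s19.png'); cv2.imwrite('pics/c19.png',cv2.resize(p2[180:310,220:400,::-1],None,fx=3.5,fy=3.5))
E
```

```text
clock: 32.58
ee_pos: [0.5224, -0.01, 0.0365]
eef_rot: [2.215, 2.227, -0.0]
contact_force: [-0.1, -0.3, -0.8]
gripper_width: 0.0255
clock: 32.83
ee_pos: [0.5225, -0.01, 0.0362]
eef_rot: [2.215, 2.227, -0.0]
contact_force: [-0.4, -0.9, 0.6]
gripper_width: 0.0256
```

View pics/c19.png

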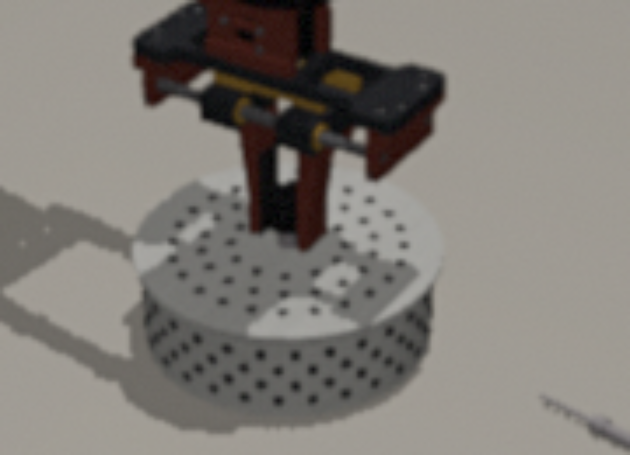

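Contact made and the lid looks seated. Release and rise.

```bash
python3 -m jog '0 0 0 0 0 0 0.65; 0 0 0 0 0 0 0.4; 0 0 0 0 0 0 0; 0 0 0 0 0 0 0; 0 0 0 0 0 0 0;0 0 0 0 0 0 0;0 0 0 0 0 0 0;0 0 0 0 0 0 0'; python3 -m jog '0 0 -0.01 0 0 0 0; 0 0 -0.03 0 0 0 0; 0 0 -0.07 0 0 0 0; 0 0 -0.11 0 0 0 0; 0 0 -0.15 0 0 0 0; 0 0 -0.17 0 0 0 0; -0.05 0 -0.17 0 0 0 0; -0.08 0 -0.17 0 0 0 0'; python3 -m jog '0 0 0 0 0 0 0; 0 0 0 0 0 0 0'
python3 - <<'E'
from h import *
p,d,c=snap('wrist','w20.png'); p2,d2,c2=snap('scene','s20.png')
X=cloud(d,c); v,u=np.mgrid[:480,:640]
o=get_obs(); print(o['ee_pos'],o['clock'],o['contact_force'])
m=(X[...,2]>.078)&(X[...,2]<.12)&(v<265)&(u>200)&(u<440)
print('knob',m.sum(),np.median(X[m],0)); k=max(cv2.findContours(m.astype(np.uint8),0,2)[0],key=cv2.contourArea);print(cv2.minEnclosingCircle(onplane(c,k.reshape(-1,2),.101)[:,:2].astype(np.float32)))
m=(X[...,2]>.054)&(X[...,2]<.075)&(v<260)&(abs(X[...,0]-.522)<.1)&(abs(X[...,1]+.01)<.1); W=X[m]
A=np.c_[W[:,:2],np.ones(len(W))]; s=np.linalg.lstsq(A,W[:,2],rcond=None)[0]; print('lid plane tilt',s[:2],'z med',np.median(W[:,2]))
k=cv2.convexHull(max(cv2.findContours(m.astype(np.uint8),0,2)[0],key=cv2.contourArea)).reshape(-1,2); print('disc',cv2.minEnclosingCircle(onplane(c,k,.063)[:,:2].astype(np.float32)),fitc(onplane(c,k,.063)))
a=cv2.imread('pics/w20.png'); b=cv2.imread('pics/s20.png')
cv2.imwrite('pics/c20.png',np.hstack([cv2.resize(a,(400,300)),cv2.resize(b[160:460,50:450],(400,300))]))
E
```

```text
clock: 33.88
ee_pos: [0.5224, -0.01, 0.0359]
eef_rot: [2.215, 2.227, -0.001]
contact_force: [-0.3, 0.0, -0.7]
gripper_width: 0.0877
clock: 34.88
ee_pos: [0.523, -0.0912, 0.2085]
eef_rot: [2.213, 2.225, 0.001]
contact_force: [0.4, 0.1, 0.3]
gripper_width: 0.088
clock: 35.12
ee_pos: [0.5229, -0.0893, 0.207]
eef_rot: [2.214, 2.226, 0.001]
contact_force: [-0.6, 0.2, -0.6]
gripper_width: 0.0879
[ 0.52284639 -0.08888762  0.20661284] 35.225 [ 0.1954756  -0.02152844  0.44277732]
knob 711 [ 0.52211703 -0.00999809  0.09988524]
((0.5221879482269287, -0.01018739677965641), 0.012655642814934254)
lid plane tilt [8.46705827e-04 5.05451520e-06] z med 0.06212484834087146
disc ((0.5223830938339233, -0.010242997668683529), 0.09483230859041214) (array([ 0.5224, -0.0102]), np.float64(0.0945))
```

View pics/c20.png

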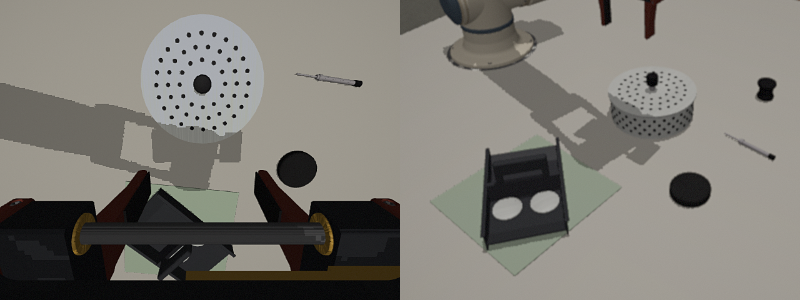

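```bash
python3 -c "
from station import *
print(finish_job())"
```

```text
the job is handed in; nothing more can be done
None
```

The job is done and handed in at about 35 s of the 64 s. No verdict is reported.

**What I did:** I lifted the tray and tipped it 42° low over the basket, with the lip about 25 mm above the rim. I set it back on the mat and put the lid on the basket.

**Last checks:**
- **Cases:** both lay on the basket floor in the pictures taken before the lid went on.
- **Case backs:** both are in their bay in the final picture.
- **Tray:** it stands level in the pictures. The commanded grip position is about 1 mm from the measured mat centre.
- **Lid:** it is level within 0.1° and its disc top measures 62 mm high, against 63 mm expected when seated. The knob is within 1 mm of the basket centre measured from the wrist camera.
- **Bystanders:** the cushion, loupe and screwdriver look unmoved by eye; I did not measure them again.

**What failed or disagreed:**
- **First grasp:** it closed on air just above the grip bar and touched nothing. The real fingertips sit about 35 mm short of the reported TCP along the tool, as the wrist and scene depth both showed. I corrected for this in every later move.
- **Basket centre:** the top and wrist cameras differed by about 2.5 mm. I used the wrist value.

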